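# Clamp a mallet head with the capstan clamp

## Task

Stand the wooden mallet head in the green clamp, on the clamp's bed between the two jaws, mortise upwards, its long sides facing the jaws and centred along them, and let go of it. Then wind the clamp shut by pushing the capstan's spokes round clockwise, one after another, until the head is held firmly (about 30 N of squeeze) but not bruised, and leave it clamped. Turn only the spokes, never shove the jaw itself, push the clamp gently, and leave the other things on the bench where they are.

Things in the scene. Friction and masses are not known exactly. Their poses are not given: they have to be found in the camera images.
- mallet_head: Loose brown wooden mallet head: block 120 mm long (x), 50 wide (y), 70 tall (z), about 0.3 kg, with a 34 x 20 mm mortise (handle hole) right through it from top to bottom. Starts standing on the table, mortise up. Origin: centre of its underside. Grasp from above across the 50 mm, by the top 15 mm or so, to keep the fingertips above the jaws.
- clamp: Green bench clamp, fixed; z up. Base plate 170 (x) x 400 (y) x 20 mm; its top is the bed. Origin: table level, 45 mm to +y of the plate's centre. From -y to +y: capstan on a gearbox (86 mm square, top 80 mm above the table) at y = -170, moving jaw, bay, fixed steel stop jaw. Jaws: 100 mm wide (x), tops 50 mm above the table. The stop jaw's face is somewhere at y = 92 to 104 mm.
- bay (a point): Point on the clamp's bed (20 mm above the table) in the middle of the open bay, where to put the head's underside; axes as the clamp's. The open bay is at first 69 to 86 mm wide (y). Along y the jaw will slide the head up to the stop jaw; along x the head must stay within 15 mm of this point.
- hub (a point): Centre of the capstan's 48 mm hub, on its vertical axis, 100 mm above the table, at the height of the spokes' centre line; axes as the clamp's. The hub's top is 26 mm higher.
- guard (a point): Middle of the yellow front edge of a flat clear guard plate: 290 mm (clamp's x), reaching 88 mm from this edge to the clamp's +y, 120 to 126 mm above the table, on two posts 136 mm to either side. It covers the capstan's half towards the jaws; fingers reach the spokes only on the open -y side of this edge, so each spoke can be pushed for less than half a turn.
- capstan (a joint): Turn of the capstan, rad: grows clockwise from above, closing the jaw 10 mm per rad. Starts at 0 to 0.5; the head meets both jaws at 2.4 to 3.6, firm 0.4 later. Five level spokes 14 mm thick end in 22 mm balls 108 mm from the axis (0 red, others black). Seen from above, spoke i points (2 pi i / 5 - joint) anticlockwise from the clamp's x. Stays where left; drag 0.08 N m per rad/s.
- red_ball (a point): Centre of the red ball at the end of spoke 0. HOW IT FEELS: turning free takes 0.5 N m (6 N square on a spoke 85 mm from the axis); each 10 N of squeeze on the head adds 0.1 N m (1.2 N there). The right grip, 30 N, feels like 0.8 N m (9.4 N there); 11.2 N there means 45 N of squeeze, too tight; 13 N means 60 N and bruises the wood.
- jaw: Moving steel jaw, driven along the clamp's y by the capstan, with a black sprung rubber pad on its face (gives 1 mm per 8 N of squeeze). Origin: at table level under the middle of the pad's face when unsqueezed; it starts at y = 18 to 23 mm of the clamp.
- handle: Bystander: loose pale turned handle blank, 260 mm long, 30 mm thick, lying along its x; origin under its middle.
- screwdriver: Bystander: loose screwdriver lying along its x.
- wrench: Bystander: loose steel wrench lying along its x.
- hammer: Bystander: loose hammer lying along its x.
- tray: Bystander: loose blue open tray, 130 x 190 x 50 mm; origin under its centre.
- jar: Bystander: amber jar, 68 mm across, 90 mm tall; origin under its centre.
- tape: Bystander: grey roll of tape, 90 mm across, 25 mm tall; origin under its centre.

How it is judged:
On the way, in this order (a step that is already met when the one before it is completed fails the run):
1. the mallet head stands on the clamp's bed between the open jaws and has been let go (x of mallet_head in the frame of bay between -0.015 and 0.015 m and z of mallet_head in the frame of bay between -0.004 and 0.004 m and angle between mallet_head's own z axis and vertical below 0.06 rad and contact force between the fingers and mallet_head below 0.3 N and y of mallet_head in the frame of bay between -0.03 and 0.03 m and contact force between mallet_head and jaw below 8 N), for 0.2 s.
2. the capstan has brought the jaw up and it grips the head (x of mallet_head in the frame of bay between -0.015 and 0.015 m and z of mallet_head in the frame of bay between -0.004 and 0.004 m and angle between mallet_head's own z axis and vertical below 0.06 rad and contact force between the fingers and mallet_head below 0.3 N and contact force between mallet_head and jaw above 15 N), for 0.2 s.
At the end, for the whole second after the job is handed in: The mallet head stands upright (within 0.06 rad) on the bed (within 4 mm), mortise up, within 15 mm of the middle of the jaws along the clamp's x, its long sides along the jaws within 0.06 rad, squeezed by the moving jaw with 15 to 45 N, at rest, the capstan still, nothing held by the robot (all of step 2 and contact force between mallet_head and jaw below 45 N and angle between the x axis of mallet_head and the x axis of clamp, either way round below 0.06 rad and velocity of joint capstan between -0.05 and 0.05 rad/s and linear speed of mallet_head below 0.01 m/s); the robot touches nothing.
It fails at once if the moving jaw squeezes the mallet head with more than 60 N (bruised) (contact force between mallet_head and jaw above 60 N).
It fails at once if the robot shoves the moving jaw itself (over 5 N) (contact force between any of the fingers, the arm and jaw above 5 N).
It fails at once if the robot pushes the clamp or its capstan with more than 25 N (contact force between any of the fingers, the arm and clamp above 25 N).
It fails at once if a bystander is moved by more than 30 mm (distance of any of handle, screwdriver, wrench, hammer, tray, jar, tape from where it was at the start of the episode above 0.03 m).
It also fails if it takes over 72 s, if anything falls off the work surface, if the arm or the gripper's body presses on something with over 40 N, if the wrist force passes 120 N, or if a joint passes its speed limit or range.

## Robot

A 6-joint arm with a two-finger parallel gripper is mounted at the origin on the work surface. World frame = base frame: x ahead of the robot, y to its left, z up, the work surface at z = 0. Lengths are in m, angles in rad, forces in N, time in s.
With the tool pointing down it reaches from about 0.3 to 0.875 m from the base axis. Payload 6.4 kg.
Tool frame: the origin (TCP) lies at the very end of the fingers, on their centre line; the grasp point (between the pads) lies grip_point_offset behind it (grip_point_offset is the distance from the TCP to the grasp point, in m); z points along the fingers, y is the direction in which the jaws open and shut (so a half turn about z gives the same grasp; the last joint's range is limited). The gripper opens to 85 mm and grips with 20 to 120 N. Pads are 22 mm wide; open, the fingers measure 114 mm over their backs; the gripper's body (76 mm by 85 mm) begins 54 mm behind the grasp point. The pads swing forward as they close: fully open they stand 13 mm farther back than shut.
Start: joints at [-0.206, 0.181, 1.607, -0, 1.354, -0.206], TCP at [0.575, 0, 0.231] pointing down, gripper open.
Joint ranges: [-2.99, 2.99], [-0.89, 2.07], [0.3, 2.58], [-1.14, 4.28], [0, 2.63], [-3.12, 3.12]. Speed limits (rad/s): [2.57, 2.57, 3.01, 3.14, 3.14, 3.14].

## Interface

Orientations are given as a rotation vector (axis times angle).
In Python, from rig import * gives the robot as it stands.
- The arm moves only by the shell command python3 -m handwheel 'ROWS'. ROWS is JSON, one flat list of numbers, 7 for each row, row after row: the shift along the tool's x, y, z in mm, then the turn, a rotation vector about the tool's x, y, z in rad, then the closure, from -1 (fully open) to 1 (shut), so that 0 is half open. A call has 1 to 20 rows; each row is the pose to reach, as a shift and turn from the pose commanded when the call began, along the tool's axes at that moment; what a row does not reach only later rows make up. A row lasts 1/8 s, in which the tool goes at most 62.5 mm and 10.7 degrees, less where a joint would pass 70% of its speed; a pose out of reach is approached as far as the arm can. A call with a gripper value outside its range is refused whole. The fingers move at their own pace and stop on an object; the grip force is fixed at half the most. Time passes only in rows, so rows that repeat a pose let the fingers close. It gives the time, the measured TCP pose, the force and the opening at its end, in the units of the state.
- sense(): the state, without advancing time (a new reading comes with each control period).
- get_image(name): name is "scene" or "side" or "wrist"; returns a dict with "image" (420x560x3 uint8, blue, green, red), "depth" (420x560 float32, m along the optical axis (not along the pixel's ray), 0 where there is no reading), "vfov" (degrees; the focal length in pixels is half the picture's height over the tangent of half this angle, whatever the lens; pixels are square), "cx", "cy" (the principal point, pixels), "extrinsics" (4x4, takes a point from camera to world coordinates). Camera axes: x right, y down, z forward; pixel columns grow to the right and rows downward; lengths in m; the calibration is good to about 2 mm. A picture is of the moment at which its call begins.
- finish_job(): hands the job in, once; it reports no verdict.
The state is a dict: "time_s": time; "qpos": joint angles; "dq": joint speeds; "joint_efforts": joint torques, N m; "tool_pos": TCP position; "ee_rot": TCP orientation; "ft_force": force on the tool from outside, world axes, zero at the start; "ft_torque": the same for the moment, N m; "width": finger opening in m.
Only numpy, scipy, OpenCV 4.12 (cv2) and the standard library are available. Lean on these libraries where they do the work, as an engineer would, in place of code of your own. Each camera call takes 0.05 s, during which the arm holds its last target.

## Working session

There is one attempt and no reset: what is moved stays moved. The work goes in short steps, Python scripts to look and compute and a shell command to move; the robot and the scene stay as the last step left them, time stands still between calls to the robot, and variables do not carry over. Pictures are saved under pics/ and viewed, and the job is handed in when it is done.

```bash
ls; mkdir -p pics; python3 - <<'E'
from rig import *
import cv2,numpy as np
s=sense();print(s)
for n in("scene","side","wrist"):
    d=get_image(n);cv2.imwrite(f"pics/{n}0.png",d["image"]);print(n,d["vfov"],d["cx"],d["cy"],d["extrinsics"].round(4).tolist() if hasattr(d["extrinsics"],"round") else d["extrinsics"])
    np.savez(f"pics/{n}0.npz",**{k:np.array(v) for k,v in d.items()})
E
```

```text
pics
{'time_s': 0.0, 'qpos': array([-2.06263601e-01,  1.81545708e-01,  1.60799476e+00,  4.19096766e-05,
        1.35379942e+00, -2.06282943e-01]), 'dq': array([ 7.17455169e-04,  3.36164450e-04, -1.33944906e-04, -5.58863256e-04,
        3.08423938e-03, -5.41541514e-05]), 'joint_efforts': array([ 3.41415571e-04, -4.44869328e+01, -3.51340663e+01, -2.51131587e-04,
        9.11703974e-03,  3.43231875e-05]), 'tool_pos': array([5.74456540e-01, 1.65482132e-04, 2.30387933e-01]), 'ee_rot': array([-2.22037996e+00, -2.22040279e+00,  1.44758715e-03]), 'ft_force': array([ 0.55489668, -0.12118119,  1.12606635]), 'ft_torque': array([0.01728514, 0.04475496, 0.01570906]), 'width': 0.08538815602072652}
scene 43.023943164120176 285.2072128016338 210.84318102026958 [[0.1669, 0.8138, -0.5566, 1.3554], [0.986, -0.1364, 0.0961, -0.1382], [0.0023, -0.5649, -0.8252, 1.2708], [0.0, 0.0, 0.0, 1.0]]
side 55.12126087847642 276.22788069830773 212.0618725301404 [[0.9885, -0.0678, 0.1351, 0.383], [-0.1495, -0.5673, 0.8098, -0.9787], [0.0217, -0.8207, -0.5709, 0.8007], [0.0, 0.0, 0.0, 1.0]]
wrist 62.89227365251448 274.736958648743 206.00075444542918 [[1.0, -0.0009, -0.0019, 0.5748], [-0.0013, -0.9652, -0.2616, 0.0665], [-0.0016, 0.2616, -0.9652, 0.3732], [0.0, 0.0, 0.0, 1.0]]
```

View pics/scene0.png

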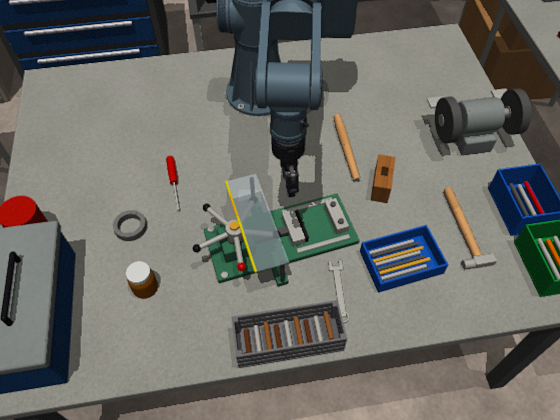

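View pics/side0.png

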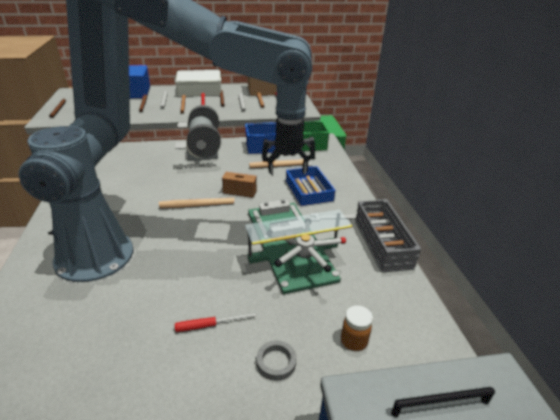

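View pics/wrist0.png

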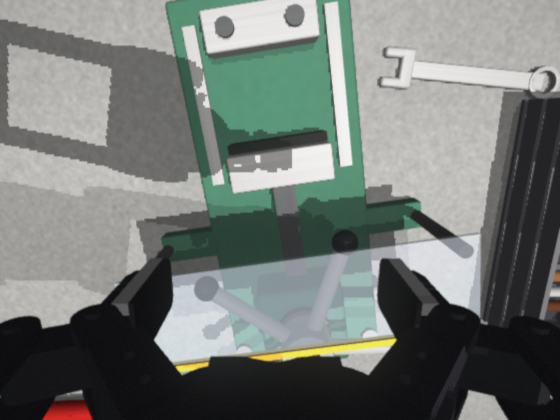

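The scene view has the capstan at about (233,227), the red ball at (241,266), the head at (384,177) and the stop jaw at (336,213). The wrist view shows the moving jaw at (280,167), the stop jaw at (262,25) and the yellow edge near row 355.

```bash
cat > h.py <<'E'
import cv2,numpy as np
class V:
    def __init__(s,d):
        s.im=d["image"];s.dep=d["depth"];s.cx=float(d["cx"]);s.cy=float(d["cy"]);s.E=np.array(d["extrinsics"]);s.f=s.im.shape[0]/2/np.tan(np.radians(float(d["vfov"]))/2)
    def ray(s,u,v): return s.E[:3,:3]@np.array([(u-s.cx)/s.f,(v-s.cy)/s.f,1.])
    def pl(s,u,v,z):
        r=s.ray(u,v);o=s.E[:3,3];return o+r*(z-o[2])/r[2]
    def dp(s,u,v): return s.E[:3,3]+s.ray(u,v)*s.dep[int(round(v)),int(round(u))]
    def pr(s,p):
        q=s.E[:3,:3].T@(np.asarray(p)-s.E[:3,3]);return s.cx+s.f*q[0]/q[2],s.cy+s.f*q[1]/q[2]
    def cloud(s):
        v,u=np.mgrid[:s.im.shape[0],:s.im.shape[1]]
        c=np.stack([(u-s.cx)/s.f,(v-s.cy)/s.f,np.ones(u.shape)],-1)*s.dep[...,None]
        return c@s.E[:3,:3].T+s.E[:3,3]
def load(n): return V(np.load(f"pics/{n}.npz"))
def grab(n,tag):
    from rig import get_image
    d=get_image(n);cv2.imwrite(f"pics/{tag}.png",d["image"]);np.savez(f"pics/{tag}.npz",**{k:np.array(v) for k,v in d.items()});return V(d)
def crop(v,u0,v0,u1,v1,k,name): cv2.imwrite(f"pics/{name}.png",cv2.resize(v.im[v0:v1,u0:u1],None,fx=k,fy=k,interpolation=cv2.INTER_CUBIC))
def blobs(m,amin=8):
    n,l,st,c=cv2.connectedComponentsWithStats(m.astype(np.uint8));return [(st[i,4],c[i],l==i) for i in range(1,n) if st[i,4]>=amin]
E
python3 - <<'E'
from h import *
s=load("scene0");w=load("wrist0");a=load("side0")
crop(s,180,160,420,300,3.3,"c1");crop(a,200,160,370,300,4,"c2")
for nm,v in(("scene",s),("side",a)):
    hsv=cv2.cvtColor(v.im,cv2.COLOR_BGR2HSV);H,S,L=hsv[...,0],hsv[...,1],hsv[...,2]
    C=v.cloud()
    for k,m in(("red",((H<6)|(H>174))&(S>170)&(L>90)),("orange/yel",(H>10)&(H<32)&(S>140)&(L>90)),("brown",(H>5)&(H<18)&(S>120)&(L>60))):
        for ar,c,mm in blobs(m,15):
            p=np.median(C[mm],0);print(nm,k,ar,c.round(1),p.round(3))
E
```

```text
scene red 190 [171.3 168.6] [ 0.307 -0.304  0.025]
scene red 121 [533.1 196.9] [0.597 0.709 0.043]
scene red 882 [ 16.7 210.8] [ 0.464 -0.696  0.121]
scene red 51 [241.1 266. ] [ 0.717 -0.138  0.109]
scene orange/yel 171 [484.2  13.8] [-0.819  1.271 -0.414]
scene orange/yel 20 [497.8  34.2] [-0.652  1.273 -0.413]
scene orange/yel 248 [342.5 137.1] [0.27  0.229 0.027]
scene orange/yel 23 [353.2 160.4] [0.367 0.241 0.026]
scene orange/yel 495 [383.8 171.7] [0.462 0.303 0.072]
scene orange/yel 24 [352.2 172.6] [0.406 0.228 0.02 ]
scene orange/yel 317 [239.6 227.7] [ 0.61  -0.129  0.127]
scene orange/yel 199 [454.3 206.9] [0.575 0.484 0.024]
scene orange/yel 68 [469.5 244.1] [0.703 0.486 0.02 ]
scene orange/yel 118 [553.1 250.9] [0.766 0.694 0.031]
scene orange/yel 143 [397.5 254. ] [0.699 0.282 0.016]
scene orange/yel 203 [403.5 265.6] [0.738 0.286 0.022]
scene orange/yel 65 [139.4 284.7] [ 0.705 -0.395  0.067]
scene orange/yel 111 [328.1 324.9] [0.877 0.051 0.047]
scene orange/yel 114 [297.9 330.1] [ 0.879 -0.024  0.047]
scene orange/yel 47 [307.2 330.6] [0.876 0.001 0.024]
scene orang
[... 4470 characters left out ...]
n 26 [364.7 109.3] [ 1.572  1.995 -0.348]
side brown 61 [357.2 117.8] [ 1.523  1.991 -0.416]
side brown 28 [347.2 125.7] [ 1.449  1.993 -0.485]
side brown 20 [362.3 124.9] [ 1.574  1.994 -0.48 ]
side brown 31 [225.7 130.8] [ 0.462  1.991 -0.484]
side brown 64 [168.3 133.1] [ 0.023  1.992 -0.483]
side brown 58 [142.3 134.1] [-0.166  1.995 -0.485]
side brown 38 [355.4 132.9] [ 1.524  1.992 -0.55 ]
side brown 19 [360.3 140.2] [ 1.574  1.996 -0.62 ]
side brown 590 [239.  184.1] [0.453 0.281 0.051]
side brown 27 [375.6 214.4] [0.886 0.044 0.043]
side brown 42 [384.9 228.1] [ 0.89  -0.032  0.043]
side brown 48 [395.1 242.7] [ 0.895 -0.105  0.043]
side brown 412 [356.3 337. ] [ 0.667 -0.427  0.052]
```

```bash
ls pics
```

```text
c1.png
c2.png
scene0.npz
scene0.png
side0.npz
side0.png
wrist0.npz
wrist0.png
```

View pics/c1.png

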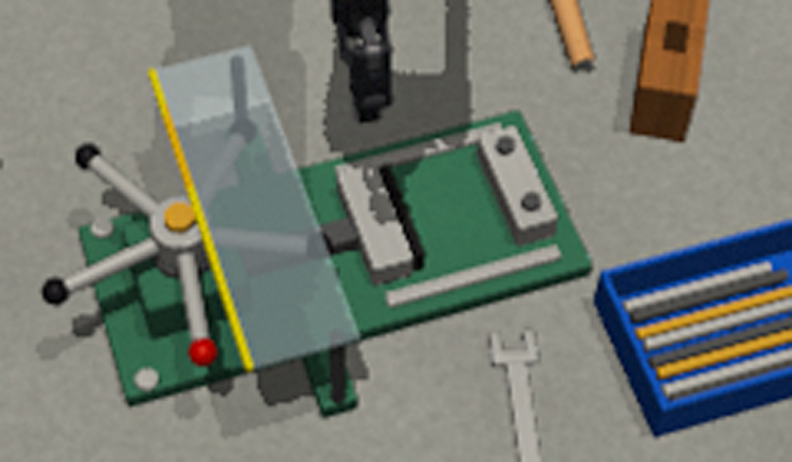

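View pics/c2.png

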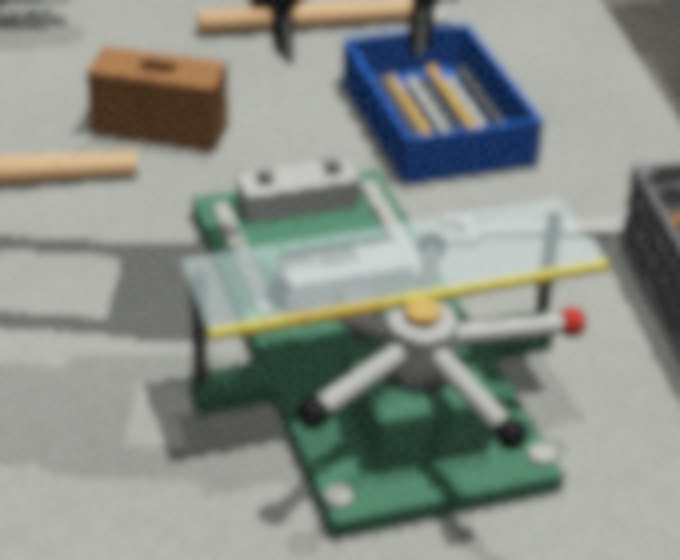

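```bash
python3 - <<'E'
from h import *
s=load("scene0");w=load("wrist0")
# wrist: clamp cloud : jaw tops z~0.05, bed z~0.02
C=w.cloud();hsv=cv2.cvtColor(w.im,cv2.COLOR_BGR2HSV)
ok=(w.dep>0)
tops=ok&(C[...,2]>0.044)&(C[...,2]<0.056)&(hsv[...,1]<90)
for ar,c,m in blobs(tops,150):
    pts=C[m][:,:2].astype(np.float32);r=cv2.minAreaRect(pts);print("top",ar,c.round(1),np.round(r[0],4),np.round(r[1],4),r[2],C[m][:,2].mean().round(4))
g=ok&(hsv[...,0]>60)&(hsv[...,0]<95)&(hsv[...,1]>100)&(C[...,2]<0.03)
for ar,c,m in blobs(g,1500):
    r=cv2.minAreaRect(C[m][:,:2].astype(np.float32));print("bed",ar,np.round(r[0],4),np.round(r[1],4),r[2],np.median(C[m][:,2]))
# head top in scene
C=s.cloud();hsv=cv2.cvtColor(s.im,cv2.COLOR_BGR2HSV)
m=(abs(C[...,0]-.465)<.1)&(abs(C[...,1]-.3)<.06)&(C[...,2]>.064)&(C[...,2]<.078)
for ar,c,mm in blobs(m,100):
    r=cv2.minAreaRect(C[mm][:,:2].astype(np.float32));print("head",ar,c,np.round(r[0],4),np.round(r[1],4),r[2],np.median(C[mm][:,2]))
# hub cap & yellow edge
H,S,L=cv2.split(hsv)
y=(H>20)&(H<33)&(S>120)&(L>120);y[:, :215]=0;y[:,270:]=0;y[:170]=0;y[280:]=0
o=(H>8)&(H<=20)&(S>120)&(L>90);o[:, :215]=0;o[:,270:]=0;o[:170]=0;o[280:]=0
for k,mk in(("y",y),("o",o)):
  for ar,c,mm in blobs(mk,5): print(k,ar,c,np.median(C[mm],0).round(4),"plane126",s.pl(*c,.126).round(4)); 
rd=((H<6)|(H>174))&(S>150)&(L>70);rd[:,:215]=0;rd[:,270:]=0;rd[:200]=0;rd[290:]=0
for ar,c,mm in blobs(rd,5): print("red",ar,c,s.pl(*c,.1).round(4))
E
```

```text
top 4705 [258.1  25.1] [0.5613 0.1403] [0.1    0.0355] 8.325699806213379 0.0503
top 2573 [537.6 210.4] [ 0.8312 -0.0348] [0.2281 0.0071] 89.8170166015625 0.051
top 995 [276.9 143.1] [0.576 0.039] [0.0938 0.0091] 8.34622859954834 0.0481
top 3873 [280.7 168. ] [0.5796 0.0153] [0.1    0.0352] 8.384193420410156 0.0501
bed 2760 [0.5641 0.0783] [0.0729 0.071 ] 72.85948181152344 0.02020304821270827
head 542 [384.35055351 171.7601476 ] [0.4571 0.306 ] [0.0503 0.1272] 68.69376373291016 0.07200532133787862
y 264 [240.78409091 227.23863636] [ 0.6153 -0.1249  0.1273] plane126 [ 0.6143 -0.125   0.126 ]
o 58 [233.75862069 225.31034483] [ 0.6073 -0.1421  0.1282] plane126 [ 0.6056 -0.142   0.126 ]
red 55 [241.07272727 266.23636364] [ 0.712  -0.1379  0.1   ]
```

```bash
python3 -c "
import rig;print([n for n in dir(rig) if n[0]!='_']);print(getattr(rig,'grip_point_offset',None))"; python3 -m handwheel '[60,-40,-10,0,0,0,-1, 120,-80,-15,0,0,0,-1, 170,-117,-20,0,0,0,-1, 190,-117,-20,0,0,0,-1, 190,-117,-20,0,0,0,-1,190,-117,-20,0,0,0,-1]'
python3 - <<'E'
from h import *
w=grab("wrist","w1");C=w.cloud()
m=(w.dep>0)&(C[...,2]>.062)&(C[...,2]<.08)&(C[...,1]>.23)&(C[...,1]<.38)
for ar,c,mm in blobs(m,500):
    e=cv2.erode(mm.astype(np.uint8),np.ones((3,3)))>0
    for q in(mm,e):
        P=C[q];pp=P.copy()
        r=cv2.minAreaRect(P[:,:2].astype(np.float32));print(ar,c.round(1),np.round(r[0],4),np.round(r[1],4),r[2],np.median(P[:,2]).round(4))
E
```

```text
['Unreachable', 'finish_job', 'get_image', 'grip_point_offset', 'sense']
0.0187
time_s: 0.9
tool_pos: [0.4581, 0.1897, 0.2511]
ee_rot: [2.221, 2.222, -0.001]
ft_force: [0.3, -0.2, 0.2]
width: 0.0854
7692 [269.   54.4] [0.4545 0.304 ] [0.0503 0.1204] 68.37284088134766 0.0702
7692 [269.   54.4] [0.4545 0.3038] [0.049 0.118] 68.1037368774414 0.0702
```

View pics/w1.png

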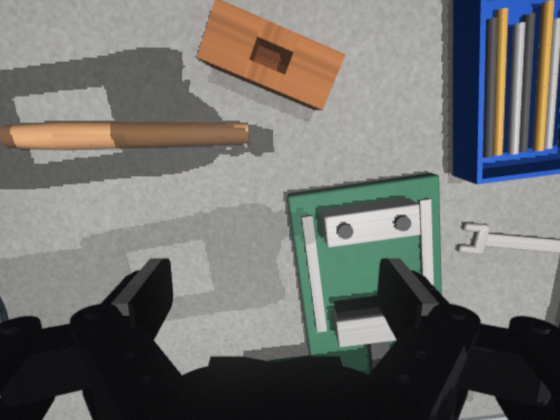

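The wrist view shows the head with its mortise at (271,57). It measures 120 x 50 mm with its top at 70 mm, which matches. I'll turn and descend to grasp it.

```bash
python3 -m handwheel '[20,0,0,0,0,-0.17,-1, 40,0,0,0,0,-0.34,-1, 60,-2,0,0,0,-0.51,-1, 80,-3,20,0,0,-0.68,-1, 100,-3.5,40,0,0,-0.85,-1, 114.3,-3.6,70,0,0,-1.02,-1, 114.3,-3.6,110,0,0,-1.19,-1, 114.3,-3.6,130,0,0,-1.192,-1, 114.3,-3.6,160,0,0,-1.192,-1, 114.3,-3.6,190,0,0,-1.192,-1, 114.3,-3.6,204,0,0,-1.192,-1,114.3,-3.6,204,0,0,-1.192,-1,114.3,-3.6,204,0,0,-1.192,0.3,114.3,-3.6,204,0,0,-1.192,1,114.3,-3.6,204,0,0,-1.192,1,114.3,-3.6,204,0,0,-1.192,1,114.3,-3.6,204,0,0,-1.192,1,114.3,-3.6,204,0,0,-1.192,1]'
```

```text
time_s: 3.2
tool_pos: [0.4553, 0.3045, 0.0488]
ee_rot: [0.591, 3.083, 0.001]
ft_force: [-0.9, -1.9, 5.8]
width: 0.049
```

```bash
python3 -m handwheel '[0,0,-20,0,0,0,1, 0,0,-50,0,0,0,1, 0,0,-80,0,0,0,1, -20,-17,-85,0,0,-0.08,1, -50,-43,-85,0,0,-0.16,1, -80,-70,-85,0,0,-0.24,1, -110,-96,-85,0,0,-0.32,1, -140,-122,-85,0,0,-0.4,1, -165,-143,-85,0,0,-0.48,1, -180,-156,-80,0,0,-0.5245,1, -188.2,-163.4,-70,0,0,-0.5245,1, -188.2,-163.4,-60,0,0,-0.5245,1,-188.2,-163.4,-60,0,0,-0.5245,1,-188.2,-163.4,-60,0,0,-0.5245,1]'
python3 - <<'E'
from h import *
for n in("scene","side","wrist"):
    v=grab(n,n+"2")
crop(load("scene2"),180,160,420,300,3.3,"c3");crop(load("side2"),200,160,370,300,4,"c4")
E
```

```text
time_s: 4.95
tool_pos: [0.5685, 0.0837, 0.1072]
ee_rot: [0.23, -3.133, -0.0]
ft_force: [0.8, -0.8, -2.4]
width: 0.0485
```

View pics/c3.png

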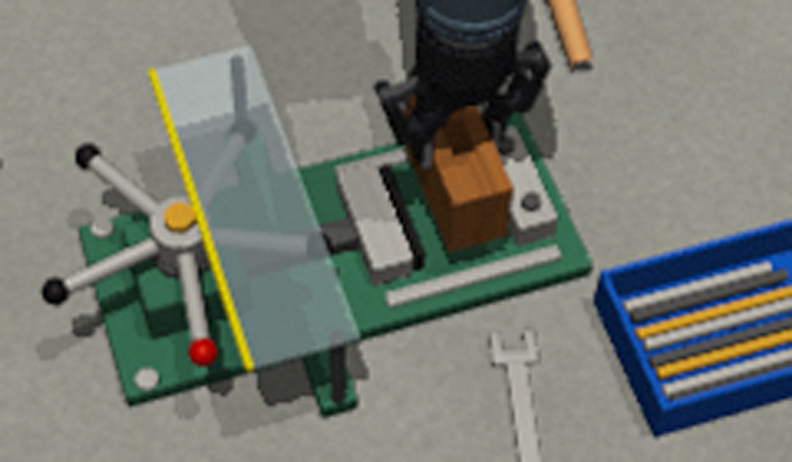

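View pics/wrist2.png

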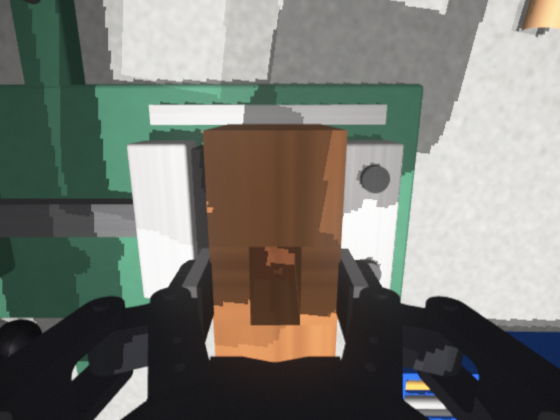

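View pics/c4.png

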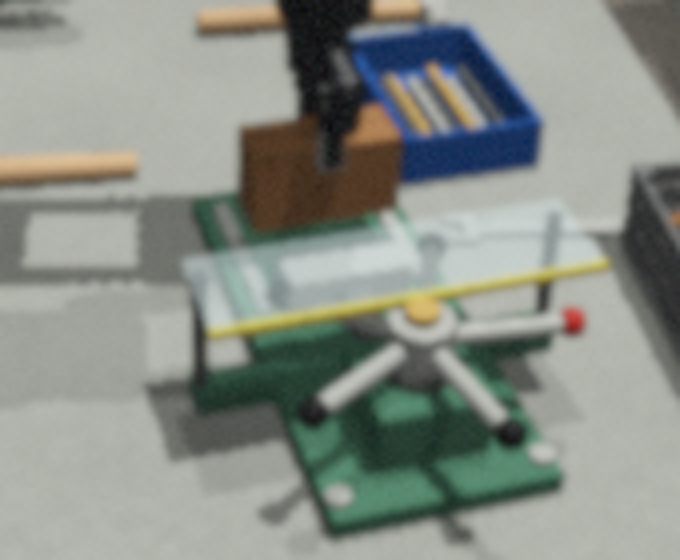

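```bash
python3 -m handwheel '[0,0,15,0,0,0,1, 0,0,27,0,0,0,1, 0,0,34,0,0,0,1, 0,0,36,0,0,0,1, 0,0,36,0,0,0,1]'
python3 -m handwheel '[0,0,1,0,0,0,1, 0,0,1,0,0,0,1,0,0,1,0,0,0,1]'
```

```text
time_s: 5.72
tool_pos: [0.5689, 0.0829, 0.0712]
ee_rot: [0.229, -3.133, -0.0]
ft_force: [0.3, 0.7, -2.6]
width: 0.0488
time_s: 6.1
tool_pos: [0.569, 0.0829, 0.0705]
ee_rot: [-0.229, 3.133, -0.0]
ft_force: [0.5, -0.1, -4.4]
width: 0.0483
```

```bash
python3 -m handwheel '[0,0,1.5,0,0,0,1, 0,0,1.5,0,0,0,1,0,0,1.5,0,0,0,1]'
```

```text
time_s: 6.48
tool_pos: [0.569, 0.0829, 0.0689]
ee_rot: [-0.229, 3.133, -0.0]
ft_force: [0.3, -0.3, -2.6]
width: 0.0486
```

```bash
python3 -m handwheel '[0,0,1,0,0,0,1, 0,0,1,0,0,0,1,0,0,1,0,0,0,1]'
```

```text
time_s: 6.85
tool_pos: [0.569, 0.0829, 0.0688]
ee_rot: [-0.229, 3.133, -0.0]
ft_force: [-3.6, -0.4, 6.3]
width: 0.0491
```

```bash
python3 -m handwheel '[0,0,0,0,0,0,0.2, 0,0,0,0,0,0,-1, 0,0,0,0,0,0,-1,0,0,0,0,0,0,-1,0,0,-10,0,0,0,-1,0,0,-40,0,0,0,-1,0,0,-80,0,0,0,-1,0,0,-120,0,0,0,-1,0,0,-120,0,0,0,-1]'
python3 - <<'E'
from h import *
w=grab("wrist","w3");grab("scene","s3");C=w.cloud()
h=(w.dep>0)&(C[...,2]>.082)&(C[...,2]<.1)&(abs(C[...,0]-.57)<.09)&(abs(C[...,1]-.08)<.06)
j=(w.dep>0)&(C[...,2]>.044)&(C[...,2]<.056)
for k,m in(("h",h),("j",j)):
  for ar,c,mm in blobs(m,300):
    P=C[mm];r=cv2.minAreaRect(P[:,:2].astype(np.float32));print(k,ar,c.round(1),np.round(r[0],4),np.round(r[1],4),r[2],np.median(P[:,2]).round(4))
E
```

```text
time_s: 7.98
tool_pos: [0.5716, 0.0828, 0.1928]
ee_rot: [-0.228, 3.125, -0.002]
ft_force: [0.5, 0.1, -1.5]
width: 0.0852
h 9664 [274.8 193.3] [0.5691 0.0824] [0.1198 0.0501] 8.294285774230957 0.0902
j 4772 [195.8 186.2] [0.58   0.0155] [0.0996 0.0356] 8.169700622558594 0.0501
j 4375 [343.  186.3] [0.5617 0.1405] [0.0998 0.0354] 8.404211044311523 0.0502
j 1167 [223.9 186.5] [0.5764 0.0392] [0.0931 0.0093] 8.391714096069336 0.048
j 752 [274.6 194.3] [0.5733 0.0827] [0.0265 0.0196] 8.55580997467041 0.0512
j 545 [368.1 334.6] [0.7039 0.1943] [0.082  0.0091] 6.348555564880371 0.0499
j 859 [506.8 305.2] [0.65   0.3127] [0.0069 0.1062] 7.515406608581543 0.0495
j 523 [ 68.8 410.8] [ 0.8387 -0.0924] [0.0205 0.0451] 0.3526323735713959 0.052
j 353 [481.3 411.3] [0.7736 0.3287] [0.0084 0.046 ] 9.253067970275879 0.0494
```

View pics/w3.png

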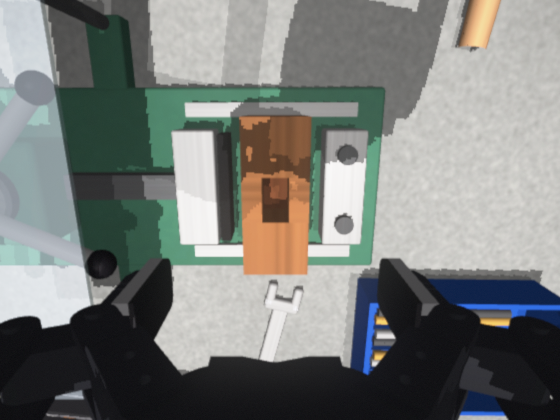

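The head stands centred in the bay, top at 90 mm, and is released. The jaw gap is 80 mm. Next I'll locate the hub precisely from the three visible balls, which sit at about (206,207), (197,248) and (241,266) in the scene view.

```bash
cat >> h.py <<'E'
YAW=np.radians(8.35)
def capfit(v,hub0,j0,verbose=True):
    """balls found as dark/red blobs near predictions; returns hub xy, joint"""
    from scipy.optimize import least_squares
    hsv=cv2.cvtColor(v.im,cv2.COLOR_BGR2HSV);H,S,L=cv2.split(hsv)
    obs=[]
    for i in range(5):
        a=2*np.pi*i/5-j0+YAW;p=[hub0[0]+.108*np.cos(a),hub0[1]+.108*np.sin(a),.1]
        if np.sin(a-YAW)>.12: continue
        u,w=v.pr(p);m=(((H<8)|(H>172))&(S>130)&(L>60)) if i==0 else (L<50)
        k=np.zeros(m.shape,np.uint8);cv2.circle(k,(int(round(u)),int(round(w))),12,1,-1)
        b=blobs(m&(k>0),15)
        if not b: continue
        b=max(b,key=lambda t:t[0]);q=v.pl(*b[1],.1);obs.append((i,q[:2]))
        if verbose: print("ball",i,b[0],b[1].round(1),q.round(4))
    f=lambda x:np.concatenate([[x[0]+.108*np.cos(2*np.pi*i/5-x[2]+YAW)-q[0],x[1]+.108*np.sin(2*np.pi*i/5-x[2]+YAW)-q[1]] for i,q in obs])
    r=least_squares(f,[hub0[0],hub0[1],j0]);print("hub",r.x[:2].round(4),"joint",r.x[2].round(3),"res mm",(np.abs(r.fun).max()*1e3).round(2),len(obs));return r.x
E
python3 - <<'E'
from h import *
s=load("s3");capfit(s,(.603,-.144),.09)
hub=(.603,-.144)
# guard edge: yellow line
hsv=cv2.cvtColor(s.im,cv2.COLOR_BGR2HSV);H,S,L=cv2.split(hsv)
y=((H>24)&(H<33)&(S>150)&(L>120)).astype(np.uint8);y[:,:215]=0;y[:,270:]=0;y[:170]=0;y[280:]=0
v,u=np.nonzero(y);vx,vy,x0,y0=cv2.fitLine(np.stack([u,v],1).astype(np.float32),cv2.DIST_HUBER,0,.01,.01).ravel()
for vv in(v.min(),v.max()):
    q=s.pl(x0+vx*(vv-y0)/vy,vv,.126);R=np.array([[np.cos(YAW),np.sin(YAW)],[-np.sin(YAW),np.cos(YAW)]]);print("edge",q.round(4),"clamp rel hub",(R@(q[:2]-hub)).round(4))
E
```

```text
ball 0 57 [241.1 266.3] [ 0.712  -0.1379  0.1   ]
ball 3 31 [205.5 206.7] [ 0.5171 -0.2101  0.1   ]
ball 4 44 [196.1 248.1] [ 0.6412 -0.2442  0.1   ]
hub [ 0.6031 -0.1428] joint 0.104 res mm 1.41 3
edge [ 0.4598 -0.1482  0.126 ] clamp rel hub [-0.1422  0.0167]
edge [ 0.7448 -0.1059  0.126 ] clamp rel hub [0.1459 0.0171]
```

```bash
python3 -m handwheel '[0,0,-10,0,0,0,0, -6,-40,-10,0,0,0,1, -12,-80,-10,0,0,-0.05,1, -18,-125,-10,0,0,-0.1,1, -25,-170,-10,0,0,-0.15,1, -32,-215,-10,0,0,-0.2,1, -39,-260,-10,0,0,-0.2094,1, -44.8,-301.1,0,0,0,-0.2094,1, -44.8,-301.1,0,0,0,-0.2094,1, -44.8,-301.1,0,0,0,-0.2094,1,-44.8,-301.1,0,0,0,-0.2094,1]'
```

```text
time_s: 9.45
tool_pos: [0.6568, -0.2072, 0.1879]
ee_rot: [0.557, -3.092, -0.001]
ft_force: [-0.6, -0.1, 0.1]
width: -0.0003
```

```bash
python3 - <<'E'
from h import *
for n in("scene","side"): grab(n,n+"4")
from rig import sense
s=sense();print(s["tool_pos"],s["ee_rot"],s["ft_force"],s["qpos"])
crop(load("scene4"),160,130,360,300,4,"c5");crop(load("side4"),200,120,370,300,4*.8,"c6")
E
```

```text
[ 0.65701242 -0.20728084  0.18823322] [-5.57033874e-01  3.09147094e+00 -1.72207899e-04] [ 0.16354771 -0.72842675  0.19768011] [-4.77495637e-01  4.64239356e-01  1.33146502e+00  1.22435657e-04
  1.34555334e+00 -2.40486178e+00]
```

View pics/c5.png

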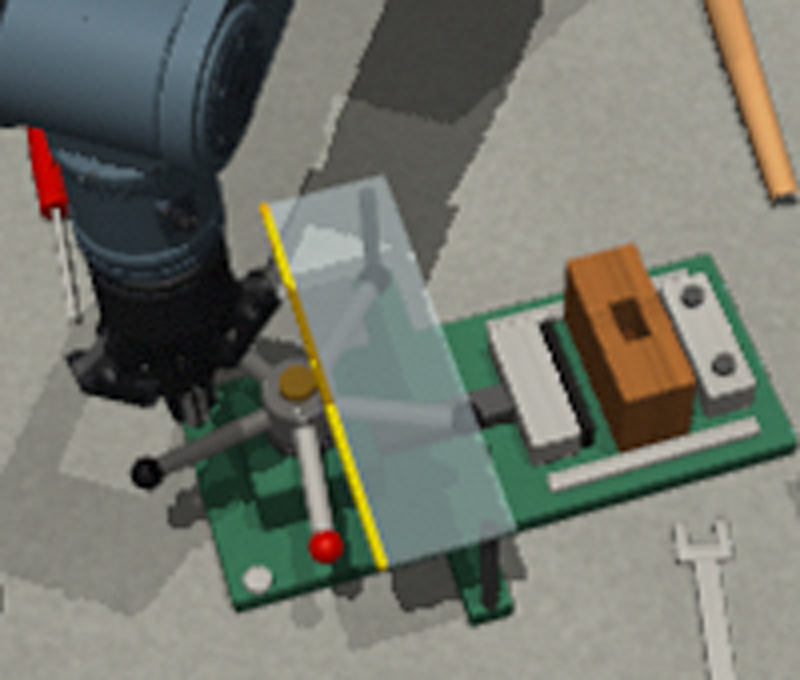

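View pics/c6.png

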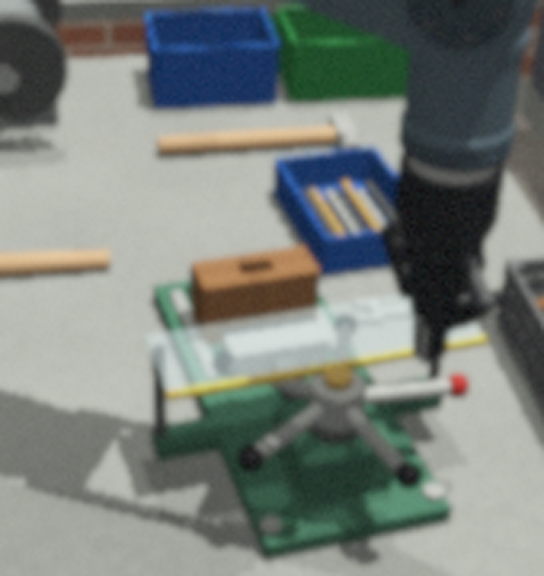

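```bash
python3 -m handwheel '[0,0,40,0,0,0,1, 0,0,70,0,0,0,1, 0,0,90,0,0,0,1, 0,0,99,0,0,0,1, 0,0,99,0,0,0,1,0,0,99,0,0,0,1]'; python3 -m handwheel '[3,0,0,0,0,0,1,5,0,0,0,0,0,1,7,0,0,0,0,0,1,8.5,0,0,0,0,0,1,10,0,0,0,0,0,1]'
```

```text
time_s: 10.3
tool_pos: [0.6578, -0.2089, 0.0903]
ee_rot: [-0.555, 3.09, -0.002]
ft_force: [0.3, 0.1, -0.7]
width: -0.0003
time_s: 10.92
tool_pos: [0.6474, -0.212, 0.0888]
ee_rot: [-0.555, 3.092, 0.0]
ft_force: [1.6, 0.7, -0.2]
width: -0.0002
```

```bash
python3 - <<'E'
import numpy as np
t,r=17.7,80
for p in np.arange(.06,1.45,.1): print(round(p,2),round(-t*np.cos(p)+r*np.sin(p)+t,1),round(-t*np.sin(p)-r*np.cos(p)+r,1))
E
```

```text
0.06 4.8 -0.9
0.16 13.0 -1.8
0.26 21.2 -1.9
0.36 29.3 -1.1
0.46 37.4 0.5
0.56 45.2 2.8
0.66 52.8 5.9
0.76 60.0 9.8
0.86 66.8 14.4
0.96 73.1 19.6
1.06 78.8 25.4
1.16 84.0 31.8
1.26 88.5 38.7
1.36 92.2 46.0
```

First part of push 1, then a check.

```bash
python3 -m handwheel '[4.8,-0.9,0,0,0,0.06,1, 13,-1.8,0,0,0,0.16,1, 21.2,-1.9,0,0,0,0.26,1, 29.3,-1.1,0,0,0,0.36,1, 29.3,-1.1,0,0,0,0.36,1]'
cat >> h.py <<'E'
def tq(hub=np.array([.6031,-.1433])):
    from rig import sense
    s=sense();p=s["tool_pos"][:2]-hub;F=s["ft_force"];R=cv2.Rodrigues(s["ee_rot"])[0]
    x=R[:2,0];y=R[:2,1];psi=np.degrees(np.arctan2(x[1],x[0]))
    print("t %.2f | pos %s r(x,y tool) %.4f %.4f | toolx ang %.1f | Fx_tool %.2f Fy %.2f Fz %.2f | M %.3f"%(s["time_s"],s["tool_pos"].round(4),p@x,p@y,psi,F[:2]@x,F[:2]@y,F[2],p[0]*F[1]-p[1]*F[0]))
E
python3 - <<'E'
from h import *
tq();capfit(grab("scene","s5"),(.6031,-.1433),.104+.36)
tq()
E
```

```text
time_s: 11.55
tool_pos: [0.6209, -0.2232, 0.0889]
ee_rot: [0.007, 3.14, 0.0]
ft_force: [2.9, 0.4, -2.0]
width: 0.0
t 11.55 | pos [ 0.6209 -0.2232  0.0889] r(x,y tool) -0.0182 -0.0798 | toolx ang 179.7 | Fx_tool -2.85 Fy 0.45 Fz -2.04 | M 0.236
ball 0 53 [225.6 266.5] [ 0.7062 -0.1759  0.1   ]
ball 3 94 [209.3 201.9] [ 0.5031 -0.1986  0.1   ]
ball 4 258 [193.5 232.4] [ 0.593  -0.2473  0.1   ]
hub [ 0.5965 -0.1492] joint 0.387 res mm 11.37 3
t 11.60 | pos [ 0.6209 -0.2232  0.0889] r(x,y tool) -0.0180 -0.0798 | toolx ang 179.8 | Fx_tool -2.92 Fy 0.91 Fz -1.74 | M 0.250
```

```bash
python3 -m handwheel '[4.8,-0.9,0,0,0,0.06,1, 13,-1.8,0,0,0,0.16,1, 21.2,-1.9,0,0,0,0.26,1, 29.3,-1.1,0,0,0,0.36,1, 37.4,0.5,0,0,0,0.46,1, 45.2,2.8,0,0,0,0.56,1, 52.8,5.9,0,0,0,0.66,1, 60,9.8,0,0,0,0.76,1, 66.8,14.4,0,0,0,0.86,1]'
python3 -c "
from h import *
tq()"; python3 -m handwheel '[4.8,-0.9,0,0,0,0.06,1, 13,-1.8,0,0,0,0.16,1,13,-1.8,0,0,0,0.16,1]'
python3 - <<'E'
from h import *
tq();v=grab("scene","s6");grab("side","a6");tq()
hsv=cv2.cvtColor(v.im,cv2.COLOR_BGR2HSV);H,S,L=cv2.split(hsv)
m=((H<8)|(H>172))&(S>130)&(L>60);m[:200]=0;m[300:]=0;m[:,:190]=0;m[:,270:]=0
for ar,c,mm in blobs(m,10):
    q=v.pl(*c,.1);d=q[:2]-[.6031,-.1433];print(ar,c,np.hypot(*d),"joint",-(np.arctan2(d[1],d[0])-YAW))
crop(v,160,130,360,300,4,"c7");crop(load("a6"),200,120,370,300,3.2,"c8")
E
```

```text
time_s: 12.72
tool_pos: [0.5549, -0.2095, 0.0892]
ee_rot: [1.317, 2.848, -0.001]
ft_force: [6.4, -3.2, -5.2]
width: 0.0006
t 12.72 | pos [ 0.5549 -0.2095  0.0892] r(x,y tool) -0.0193 -0.0796 | toolx ang 130.4 | Fx_tool -6.59 Fy 2.77 Fz -5.24 | M 0.578
time_s: 13.1
tool_pos: [0.5444, -0.2003, 0.0893]
ee_rot: [1.537, 2.738, -0.001]
ft_force: [3.7, -1.8, 0.1]
width: 0.0001
t 13.10 | pos [ 0.5444 -0.2003  0.0893] r(x,y tool) -0.0181 -0.0798 | toolx ang 121.4 | Fx_tool -3.49 Fy 2.16 Fz 0.07 | M 0.317
t 13.20 | pos [ 0.5444 -0.2002  0.0892] r(x,y tool) -0.0180 -0.0798 | toolx ang 121.4 | Fx_tool -3.16 Fy 1.70 Fz -0.54 | M 0.283
49 [194.36734694 244.08163265] 0.10746554465201831 joint 1.4766897027604233
```

View pics/c7.png

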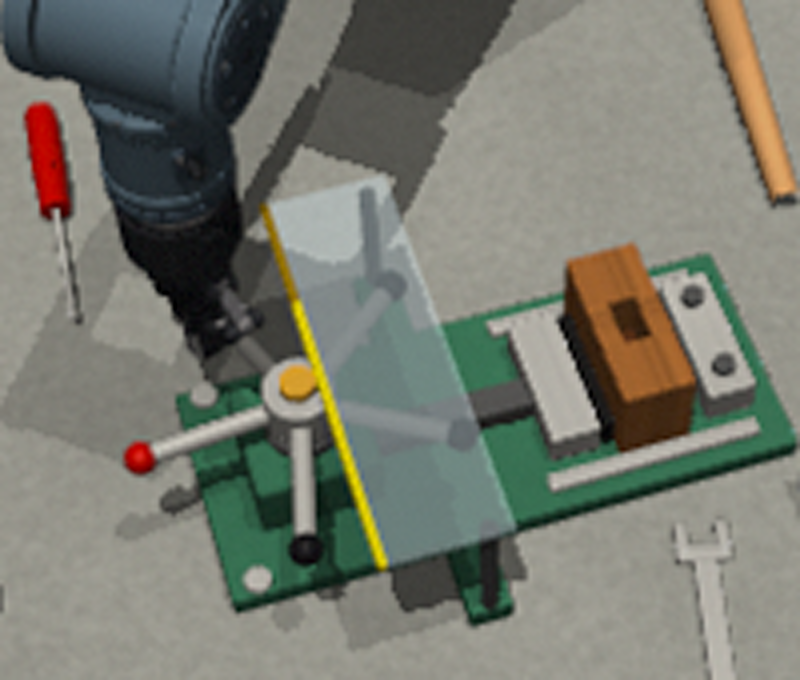

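View pics/c8.png

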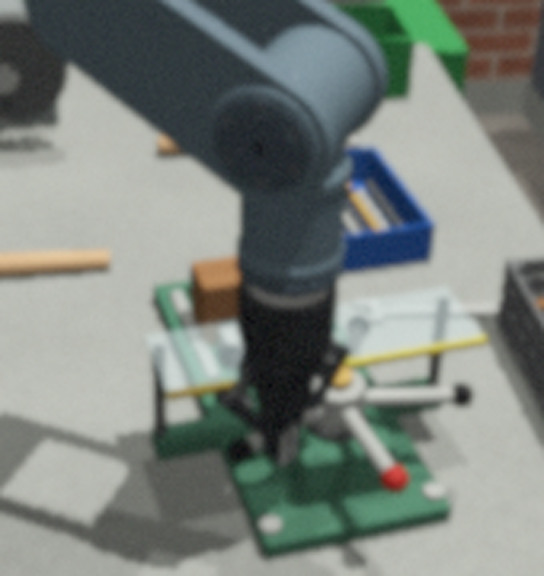

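```bash
python3 -m handwheel '[-6,0,0,0,0,0,1, -7,0,-25,0,0,0,1, -7,0,-55,0,0,0,1, -14,5,-60,0,0,-0.17,1, -22,13,-60,0,0,-0.34,1, -30,24,-60,0,0,-0.51,1, -39,38,-60,0,0,-0.68,1, -49,53,-60,0,0,-0.85,1, -58,67,-60,0,0,-1.02,1, -63,75,-60,0,0,-1.19,1, -66.1,80,-60,0,0,-1.2566,1,-66.1,80,-60,0,0,-1.2566,1,-66.1,80,-30,0,0,-1.2566,1,-66.1,80,-10,0,0,-1.2566,1,-66.1,80,0,0,0,-1.2566,1,-66.1,80,0,0,0,-1.2566,1]'
python3 - <<'E'
from h import *
tq()
E
```

```text
time_s: 15.2
tool_pos: [0.6459, -0.2145, 0.0878]
ee_rot: [0.362, -3.119, -0.002]
ft_force: [0.4, -0.3, 0.5]
width: 0.0004
t 15.20 | pos [ 0.6459 -0.2145  0.0878] r(x,y tool) -0.0254 -0.0791 | toolx ang -166.7 | Fx_tool -0.33 Fy -0.44 Fz 0.51 | M 0.015
```

```bash
python3 -m handwheel '[3,0,-1,0,0,0,1, 5.5,0,-1,0,0,0,1, 8,0,-1,0,0,0,1, 12.8,-0.9,-1,0,0,0.06,1, 21,-1.8,-1,0,0,0.16,1, 29.2,-1.9,-1,0,0,0.26,1, 37.3,-1.1,-1,0,0,0.36,1, 45.4,0.5,-1,0,0,0.46,1, 53.2,2.8,-1,0,0,0.56,1, 60.8,5.9,-1,0,0,0.66,1, 68,9.8,-1,0,0,0.76,1, 74.8,14.4,-1,0,0,0.86,1, 81.1,19.6,-1,0,0,0.96,1, 86.8,25.4,-1,0,0,1.06,1, 92,31.8,-1,0,0,1.16,1, 95.6,37.2,-1,0,0,1.24,1]'
python3 - <<'E'
from h import *
tq();
E
python3 -m handwheel '[0,0,0,0,0,0,1]'
python3 - <<'E'
from h import *
tq();v=grab("scene","s7")
w=v;C=v.cloud()
crop(v,160,130,360,300,4,"c9")
hub=np.array([.6031,-.1433])
hsv=cv2.cvtColor(v.im,cv2.COLOR_BGR2HSV);L=hsv[...,2]
for i in(0,1,2,3,4):
    a=2*np.pi*i/5-2.72+YAW;p=[hub[0]+.108*np.cos(a),hub[1]+.108*np.sin(a),.1];print(i,np.round(v.pr(p),1))
E
```

```text
time_s: 17.2
tool_pos: [0.5464, -0.2021, 0.0908]
ee_rot: [1.519, 2.743, -0.001]
ft_force: [4.9, -5.2, -3.7]
width: -0.0002
t 17.20 | pos [ 0.5464 -0.2021  0.0908] r(x,y tool) -0.0198 -0.0792 | toolx ang 122.0 | Fx_tool -7.02 Fy 1.35 Fz -3.73 | M 0.583
time_s: 17.32
tool_pos: [0.5459, -0.2014, 0.0907]
ee_rot: [1.516, 2.747, -0.001]
ft_force: [3.8, -3.4, -1.2]
width: 0.0002
t 17.32 | pos [ 0.5459 -0.2014  0.0907] r(x,y tool) -0.0186 -0.0794 | toolx ang 122.2 | Fx_tool -4.91 Fy 1.34 Fz -1.16 | M 0.415
0 [208.6 204.7]
1 [194.3 244.6]
2 [236.2 266.6]
3 [274.5 237.4]
4 [255.8 200.7]
```

View pics/c9.png

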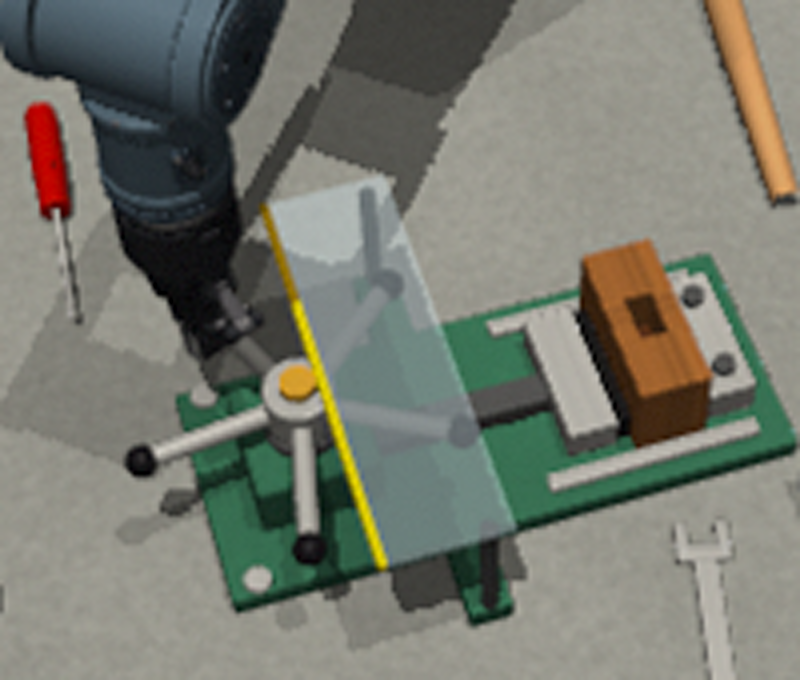

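```bash
python3 -m handwheel '[-6,0,0,0,0,0,1, -7,0,-25,0,0,0,1, -7,0,-55,0,0,0,1, -14,5,-60,0,0,-0.17,1, -22,13,-60,0,0,-0.34,1, -30,24,-60,0,0,-0.51,1, -39,38,-60,0,0,-0.68,1, -49,53,-60,0,0,-0.85,1, -58,67,-60,0,0,-1.02,1, -63,75,-60,0,0,-1.19,1, -66.1,79,-60,0,0,-1.2566,1,-66.1,79,-60,0,0,-1.2566,1,-66.1,79,-30,0,0,-1.2566,1,-66.1,79,-10,0,0,-1.2566,1,-66.1,79,0,0,0,-1.2566,1,-66.1,79,0,0,0,-1.2566,1]'
python3 - <<'E'
from h import *
tq()
v=grab("scene","s8");C=v.cloud()
R=np.array([[np.cos(YAW),np.sin(YAW)],[-np.sin(YAW),np.cos(YAW)]])
rr=C[...,:2]@R.T
m=(C[...,2]>.083)&(C[...,2]<.1)&(abs(rr[...,0]-.576)<.08)&(abs(rr[...,1])<.06)
j=(C[...,2]>.044)&(C[...,2]<.056)&(abs(rr[...,0]-.576)<.045)&(rr[...,1]>-.07)&(rr[...,1]<.09)
for k,M in(("head",m),("jaw",j)):
  for ar,c,mm in blobs(M,60):
    P=rr[mm];print(k,ar,c.round(1),np.percentile(P,[2,50,98],axis=0).round(4).tolist())
E
```

```text
time_s: 19.38
tool_pos: [0.6465, -0.214, 0.0889]
ee_rot: [0.388, -3.116, -0.002]
ft_force: [0.8, 0.1, -0.5]
width: 0.0001
t 19.38 | pos [ 0.6465 -0.214   0.0889] r(x,y tool) -0.0247 -0.0792 | toolx ang -165.8 | Fx_tool -0.83 Fy -0.14 Fz -0.51 | M 0.063
head 685 [321.4 209.5] [[0.5179, -0.0125], [0.5803, 0.0123], [0.6361, 0.0369]]
jaw 202 [337.9 212.1] [[0.5328, 0.0509], [0.5769, 0.064], [0.6182, 0.0762]]
jaw 463 [304.1 221.5] [[0.5329, -0.058], [0.5774, -0.0351], [0.6189, -0.0119]]
```

```bash
python3 -m handwheel '[3,0,0,0,0,0,1, 5,0,0,0,0,0,1, 7,0,0,0,0,0,1, 11.8,-0.9,0,0,0,0.06,1, 16,-1.4,0,0,0,0.11,1, 20,-1.8,0,0,0,0.16,1, 24.1,-1.9,0,0,0,0.21,1, 28.2,-1.9,0,0,0,0.26,1]'
python3 - <<'E'
from h import *
tq()
t,r=17.7,79.5
for p in np.arange(.05,.35,.05): print(round(p,2),round(-t*np.cos(p)+r*np.sin(p)+t,1),round(-t*np.sin(p)-r*np.cos(p)+r,1))
E
```

```text
time_s: 20.42
tool_pos: [0.6221, -0.2232, 0.0906]
ee_rot: [0.021, 3.137, -0.002]
ft_force: [6.1, 0.5, -1.8]
width: 0.0002
t 20.43 | pos [ 0.6221 -0.2232  0.0906] r(x,y tool) -0.0200 -0.0796 | toolx ang 179.2 | Fx_tool -6.05 Fy 0.57 Fz -1.81 | M 0.493
0.05 4.0 -0.8
0.1 8.0 -1.4
0.15 12.1 -1.8
0.2 16.1 -1.9
0.25 20.2 -1.9
0.3 24.3 -1.7
```

```bash
for i in 1; do python3 -m handwheel '[4,-0.8,0,0,0,0.05,1, 8,-1.4,0,0,0,0.1,1]' >/dev/null; python3 -c "
from h import *
tq()"; done; python3 -m handwheel '[4,-0.8,0,0,0,0.05,1, 8,-1.4,0,0,0,0.1,1]' >/dev/null; python3 -c "
from h import *
tq()"
```

```text
t 20.68 | pos [ 0.614  -0.2246  0.0906] r(x,y tool) -0.0200 -0.0796 | toolx ang 173.5 | Fx_tool -6.33 Fy -0.39 Fz -2.79 | M 0.496
t 20.93 | pos [ 0.6059 -0.2253  0.0906] r(x,y tool) -0.0201 -0.0795 | toolx ang 167.8 | Fx_tool -6.00 Fy 1.86 Fz -2.43 | M 0.515
```

```bash
python3 -m handwheel '[4,-0.8,0,0,0,0.05,1, 8,-1.4,0,0,0,0.1,1]' >/dev/null; python3 -c "
from h import *
tq()";python3 -m handwheel '[4,-0.8,0,0,0,0.05,1]' >/dev/null; python3 -c "
from h import *
tq()"
```

```text
t 21.18 | pos [ 0.5979 -0.2252  0.0907] r(x,y tool) -0.0203 -0.0795 | toolx ang 162.0 | Fx_tool -7.71 Fy 0.83 Fz -3.60 | M 0.630
t 21.30 | pos [ 0.594  -0.2248  0.0907] r(x,y tool) -0.0204 -0.0794 | toolx ang 159.2 | Fx_tool -7.34 Fy 0.69 Fz -3.39 | M 0.597
```

```bash
for k in 1; do python3 -m handwheel '[4,-0.8,0,0,0,0.05,1]' >/dev/null; python3 -c "
from h import *
tq()"; done; python3 -m handwheel '[4,-0.8,0,0,0,0.05,1]' >/dev/null; python3 -c "
from h import *
tq()"; python3 -m handwheel '[4,-0.8,0,0,0,0.05,1]' >/dev/null; python3 -c "
from h import *
tq()"
```

```text
t 21.43 | pos [ 0.59   -0.2243  0.0907] r(x,y tool) -0.0206 -0.0794 | toolx ang 156.3 | Fx_tool -9.23 Fy 1.30 Fz -4.17 | M 0.759
t 21.55 | pos [ 0.5861 -0.2236  0.0907] r(x,y tool) -0.0207 -0.0794 | toolx ang 153.4 | Fx_tool -8.37 Fy 1.55 Fz -5.32 | M 0.697
t 21.68 | pos [ 0.5823 -0.2226  0.0907] r(x,y tool) -0.0208 -0.0793 | toolx ang 150.6 | Fx_tool -8.65 Fy 1.63 Fz -4.67 | M 0.720
```

```bash
python3 -m handwheel '[4,-0.8,0,0,0,0.05,1]' >/dev/null; python3 -c "
from h import *
tq()"; python3 -m handwheel '[5,-0.9,0,0,0,0.06,1]' >/dev/null; python3 -c "
from h import *
tq()"
```

```text
t 21.80 | pos [ 0.5785 -0.2216  0.0907] r(x,y tool) -0.0210 -0.0793 | toolx ang 147.7 | Fx_tool -9.87 Fy 1.36 Fz -5.77 | M 0.811
t 21.93 | pos [ 0.5738 -0.22    0.0908] r(x,y tool) -0.0210 -0.0793 | toolx ang 144.2 | Fx_tool -10.17 Fy 1.56 Fz -5.20 | M 0.839
```

Measured torque is about 0.8 N m, which is the target. Backing off and checking.

```bash
python3 -m handwheel '[-3,0,0,0,0,0,1, -8,0,0,0,0,0,1, -10,0,-25,0,0,0,1, -10,0,-60,0,0,0,1, -10,0,-120,0,0,0,1,-10,-50,-150,0,0,0,1,-10,-80,-150,0,0,0,1,-10,-80,-150,0,0,0,1,-10,-80,-150,0,0,0,1]'
python3 - <<'E'
from h import *
tq()
v=grab("scene","s9");grab("side","a9");C=v.cloud()
capfit(v,(.6031,-.1433),3.55)
R=np.array([[np.cos(YAW),np.sin(YAW)],[-np.sin(YAW),np.cos(YAW)]])
rr=C[...,:2]@R.T
m=(C[...,2]>.083)&(C[...,2]<.1)&(abs(rr[...,0]-.576)<.08)&(abs(rr[...,1])<.06)
j=(C[...,2]>.044)&(C[...,2]<.056)&(abs(rr[...,0]-.576)<.045)&(rr[...,1]>-.07)&(rr[...,1]<.09)
for k,M in(("head",m),("jaw",j)):
  for ar,c,mm in blobs(M,60):
    P=rr[mm];rc=cv2.minAreaRect(P.astype(np.float32));print(k,ar,c.round(1),np.percentile(P,[2,50,98],axis=0).round(4).tolist(),np.median(C[mm][:,2]).round(4),rc[2])
crop(v,160,130,360,300,4,"c10");crop(load("a9"),200,120,370,300,3.2,"c11")
E
```

```text
time_s: 23.05
tool_pos: [0.5329, -0.2886, 0.2393]
ee_rot: [-0.961, -2.99, -0.001]
ft_force: [0.5, 0.2, 1.3]
width: -0.0002
t 23.05 | pos [ 0.5329 -0.2886  0.2393] r(x,y tool) -0.0276 -0.1590 | toolx ang 144.4 | Fx_tool -0.30 Fy 0.42 Fz 1.29 | M 0.059
ball 1 36 [197.6 215.6] [ 0.5424 -0.233   0.1   ]
ball 2 43 [203.7 257.1] [ 0.6705 -0.2273  0.1   ]
hub [ 0.6025 -0.1428] joint 3.557 res mm 0.63 2
head 692 [323.  209.2] [[0.5177, -0.0079], [0.5809, 0.016], [0.6364, 0.0412]] 0.0919 89.0673599243164
jaw 160 [339.  212.2] [[0.5325, 0.0547], [0.5775, 0.0682], [0.6193, 0.0769]] 0.0521 89.41886138916016
jaw 425 [306.3 220.6] [[0.5328, -0.0497], [0.5757, -0.0284], [0.6183, -0.0068]] 0.0516 89.80274963378906
```

View pics/c10.png

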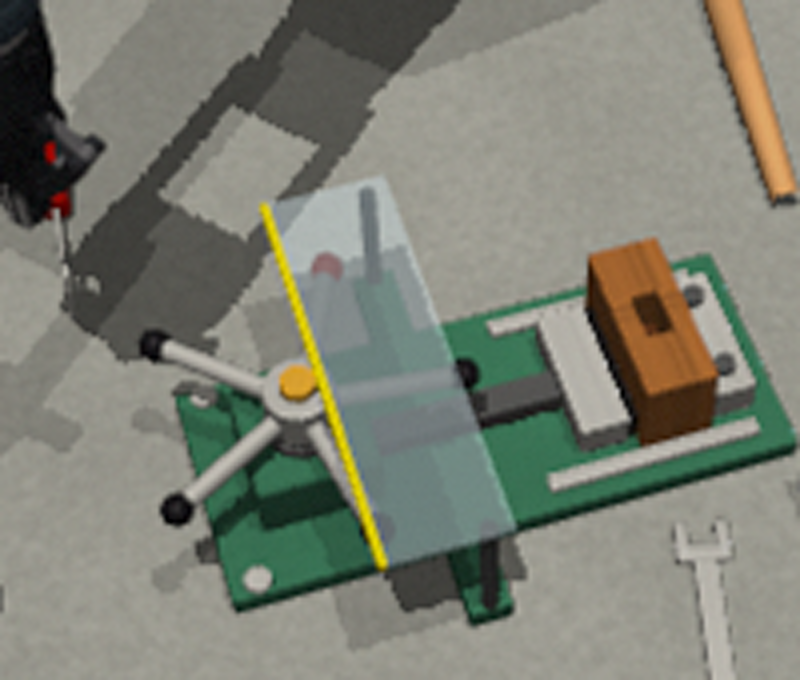

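The spokes read joint 3.557. The head is upright and square between the jaws, and the robot is clear. Handing in.

```bash
python3 -m handwheel '[0,0,0,0,0,0,1,0,0,0,0,0,0,1]'; python3 -c "
from rig import *
print(finish_job())"
```

```text
time_s: 23.4
tool_pos: [0.5332, -0.2886, 0.2396]
ee_rot: [-0.959, -2.991, -0.0]
ft_force: [1.1, 0.4, 0.3]
width: -0.0001
the job is handed in; nothing more can be done
None
```

The mallet head is clamped in the green clamp at an estimated 30–36 N of squeeze. I handed the job in at about 23.4 s of the 72 s allowed. The hand-in reported no verdict.

**Placing:** I stood the head on the bed, centred to about 1 mm along the jaws, with its top at 90 mm as expected, and let go of it.

**Winding:** Three spoke pushes took the capstan from 0.10 to about 3.56 rad. The highest force I read while pushing was about 10 N on the spoke, but I read it only at the end of each move, not throughout.

**Last checks:**
- **Squeeze:** the torque was about 0.5 N m turning free and 0.81–0.84 N m at the end. A fit of torque against angle puts contact at about 3.14 rad and the squeeze at roughly 30–34 N.
- **Disagreement:** the picture-measured gap put contact slightly earlier, at about 3.10 rad, which would mean about 36 N. Both values are within the 15–45 N window.
- **Head:** in the last picture it stands on the bed, square to the jaws within about 1°. The scene camera put its middle within about 4 mm of the jaws' middle along x.
- **Robot and bystanders:** the arm was clear and touching nothing. I never made contact with the other things and saw none moved, but I did not measure their positions at the end.

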